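# Strip a wheel-bearing stack into its parts dishes

## Task

Take the wheel-bearing stack apart from the top down, one part at a time, setting every part flat and upright in its own dish without dropping it: first the nut in the six-sided dish, then the sleeve in the square dish. Then lower the housing ring, with the bearing still loose in it, all the way down over the push-out post so that the bearing is left standing clear on top of the post; put the bearing in the smaller round dish, and last the housing ring in the larger round dish. Do not knock over or push away the little oil bottle.

Things in the scene. Friction and masses are not known exactly. Their poses are not given: they have to be found in the camera images.
- nut: Bright steel hexagon nut, top of the stack: 24 mm across flats, 16 mm high, with a hole through it. Origin: centre of its underside, z up. One pair of flats faces its own +x and -x, the others follow every 60 degrees. At the start it lies loose and flat on the sleeve, its underside 58 mm above the bench. 30 to 55 g.
- sleeve: Dark steel round spacer sleeve, under the nut: 36 mm outer diameter, 18 mm bore, 34 mm high. Origin: centre of its underside, z up. At the start it stands loose on the bearing, its underside 24 mm above the bench. 110 to 200 g.
- bearing: Ball bearing, bright steel races with a black seal between: 46 mm outer diameter, 16 mm bore, 16 mm high. Origin: centre of its underside, z up. At the start it lies loose inside the housing ring on the ring's inner ledge, flush with the ring's top (underside 8 mm above the ring's underside, 2 mm play all round). 90 to 180 g.
- housing: Aluminium housing ring at the bottom of the stack, standing on the bench: 64 mm outer diameter, 24 mm high; bore 50 mm, narrowed to 36 mm over the lowest 8 mm by an inner ledge that carries the bearing. The 36 mm opening goes right through below. Origin: centre of its underside, z up. 140 to 280 g. Can be gripped across its outside.
- post: Push-out post, fixed: base disc of 90 mm diameter, 8 mm thick, with a chamfered round post of 28 mm diameter in its middle, top 42 mm above the bench. Origin: centre of the base underside, z up. It passes the ring ledge with 4 mm play but not the bearing bore: with the ring down on the base disc, the bearing rests on the post, its underside 10 mm above the ring top.
- hex_dish: Six-sided low grey plastic dish, for the nut: 42 mm across flats inside, 52 mm outside. Fixed to the bench, its place changes from start to start. Origin: centre of its underside; z up. Its floor is 3 mm thick and its rim ends 7 mm above the bench.
- square_dish: Square low grey plastic dish, for the sleeve: 52 mm square inside, 62 mm outside, sides along its own x and y. Fixed to the bench, its place changes from start to start. Origin: centre of its underside; z up. Its floor is 3 mm thick and its rim ends 7 mm above the bench.
- small_dish: The smaller of the two round low grey plastic dishes, for the bearing: 64 mm inside diameter, 74 mm outside. Fixed to the bench, its place changes from start to start. Origin: centre of its underside; z up. Its floor is 3 mm thick and its rim ends 7 mm above the bench.
- large_dish: The larger of the two round low grey plastic dishes, for the housing ring: 82 mm inside diameter, 92 mm outside. Fixed to the bench, its place changes from start to start. Origin: centre of its underside; z up. Its floor is 3 mm thick and its rim ends 7 mm above the bench.
- oil_bottle: Little amber bottle, a bystander, 30 mm diameter, 70 mm high, standing loose among the dishes. Origin: centre of its underside, z up.
Not all that is in view belongs to the job. Several things have the shape of the sleeve; the one meant has the colours described above.

How it is judged:
On the way, in this order (a step that is already met when the one before it is completed fails the run):
1. the nut lies flat in the six-sided dish (horizontal distance between nut and hex_dish below 0.012 m and z of nut in the frame of hex_dish below 0.006 m and angle between nut's own z axis and vertical below 0.1 rad), for 0.2 s.
2. the sleeve stands in the square dish (horizontal distance between sleeve and square_dish below 0.012 m and z of sleeve in the frame of square_dish below 0.006 m and angle between sleeve's own z axis and vertical below 0.1 rad), for 0.2 s.
3. the housing ring is right down on the post's base and the bearing stands on the post, clear above the ring (horizontal distance between housing and post below 0.008 m and z of housing in the frame of post below 0.012 m and horizontal distance between bearing and post below 0.012 m and z of bearing in the frame of housing above 0.028 m and angle between bearing's own z axis and vertical below 0.1 rad), for 0.2 s.
4. the bearing lies flat in the smaller round dish (horizontal distance between bearing and small_dish below 0.012 m and z of bearing in the frame of small_dish below 0.006 m and angle between bearing's own z axis and vertical below 0.1 rad), for 0.2 s.
At the end, for the whole second after the job is handed in: The nut lies in the six-sided dish, the sleeve in the square dish, the bearing in the smaller round dish and the housing ring in the larger round dish: each within 12 mm of the dish's centre, down on its floor (within 3 mm), upright within 0.1 rad, and at rest (all of step 1 and all of step 2 and all of step 4 and horizontal distance between housing and large_dish below 0.012 m and z of housing in the frame of large_dish below 0.006 m and angle between housing's own z axis and vertical below 0.1 rad and linear speed of each of nut, sleeve, bearing, housing below 0.02 m/s); the robot touches nothing.
It fails at once if a part is dropped or thrown (over 0.7 m/s while no finger holds it, a free fall of about 25 mm) ((linear speed of nut above 0.7 m/s and contact force between nut and the fingers below 0.05 N) or (linear speed of sleeve above 0.7 m/s and contact force between sleeve and the fingers below 0.05 N) or (linear speed of housing above 0.7 m/s and contact force between housing and the fingers below 0.05 N) or (linear speed of bearing above 0.7 m/s and contact force between bearing and the fingers below 0.05 N and z of bearing in the frame of housing above 0.012 m)).
It fails at once if the oil bottle is shifted by more than 30 mm or knocked over (distance of oil_bottle from where it was at the start of the episode above 0.03 m or angle between oil_bottle's own z axis and vertical above 0.5 rad).
It also fails if it takes over 131 s, if anything falls off the work surface, if the arm or the gripper's body presses on something with over 40 N, if the wrist force passes 120 N, or if a joint passes its speed limit or range.

## Robot

A 7-joint arm with a two-finger parallel gripper is mounted at the origin on the work surface. World frame = base frame: x ahead of the robot, y to its left, z up, the work surface at z = 0. Lengths are in m, angles in rad, forces in N, time in s.
With the tool pointing down it reaches from about 0.425 to 0.875 m from the base axis. Payload 4.7 kg.
Tool frame: the origin (TCP) lies midway between the tips of the shut fingers; the grasp point (between the pads) lies 19 mm behind it; z points along the fingers, y is the line along which they close (so a half turn about z gives the same grasp; the last joint's range is limited). The gripper opens to 87 mm and grips with 3 to 60 N. Pads are 19 mm wide; open, the fingers measure 117 mm over their backs; the gripper's body (75 mm by 190 mm) begins 51 mm behind the grasp point.
Start: joints at [1.306, 0.321, -0.07, 1.45, 0.023, 1.371, -0.057], TCP at [0.179, -0.625, 0.223] pointing down, gripper open.
Joint ranges: [-2.86, 2.86], [-0.3, 2.09], [-1.38, 1.24], [0.06, 2.45], [-1.56, 4.7], [0.09, 2.05], [-2.69, 2.69]. Speed limits (rad/s): [2.57, 2.57, 3.14, 3.14, 3.14, 3.14, 3.14].

## Interface

Orientations are given as a rotation vector (axis times angle).
In Python, from bench import ctrl gives the robot as it stands. The module is installed in compiled form; this text tells all that it offers.
- The arm moves only by the shell command python3 -m handwheel 'ROWS' [FORCE]. ROWS is JSON, a list of rows, each a list of 7 numbers: the finger opening in m, from 0 to 0.087, then the shift along the tool's x, y, z in m, then the turn, a rotation vector about the tool's x, y, z in degrees. A call has 1 to 12 rows; each row shifts and turns the commanded pose from where the row before left it, along the tool's axes as they then stand; what a row does not reach is not made up. A row lasts 1/8 s, in which the tool goes at most 62.5 mm and 10.7 degrees, less where a joint would pass 70% of its speed; a pose out of reach is approached as far as the arm can. A call is refused whole if a number of a shift passes 0.0625 or a number of a turn 10.7, either way. A call with a gripper value outside its range is refused whole. The fingers move at their own pace and stop on an object; FORCE is the grip in N (left out, the last holds). Time passes only in rows, so rows that do not move let the fingers close. It gives the time, the measured TCP pose, the force, the opening and the grip force at its end, in the units of the state.
- ctrl.get_state(): the state, without advancing time (a new reading comes with each control period).
- ctrl.get_image(name): name is "scene" or "top" or "wrist"; returns (picture, depth): 420x560x3 uint8, blue, green, red; 420x560 float32, m along the optical axis (not along the pixel's ray), 0 where there is no reading.
- ctrl.camera_info(name): a dict with "intrinsics" (3x3 intrinsics, pixels), "R" (3x3) and "t" (3): a world point X has camera coordinates R X + t. Camera axes: x right, y down, z forward; pixel columns grow to the right and rows downward; lengths in m; the calibration is good to about 2 mm. The wrist camera is an equidistant fisheye: a pixel r from the principal point sees the ray r / f radians off the axis. A picture is of the moment at which its call begins: read the wrist's pose just before it. camera_info takes no time and is no camera call; for the wrist camera it gives the pose at the moment of the call.
- ctrl.close_job(): hands the job in; it is judged then, once.
The state is a dict: "time": time; "joint_positions": joint angles; "qd": joint speeds; "joint_torque": joint torques, N m; "position": TCP position; "tool_rot": TCP orientation; "ft_force": force on the tool from outside, world axes, zero at the start; "torque": the same for the moment, N m; "grip_width": opening from 0.0 (shut) to 1.0 (fully open); "grip_force": force on a finger pad.
Only numpy, scipy, OpenCV 4.12 (cv2) and the standard library are available. Lean on these libraries where they do the work, as an engineer would, in place of code of your own. Each camera call takes 0.05 s, during which the arm holds its last target. There are 200 camera calls.

## Working session

There is one attempt and no reset: what is moved stays moved. The work goes in short steps, Python scripts to look and compute and a shell command to move; the robot and the scene stay as the last step left them, time stands still between calls to the robot, and variables do not carry over. Pictures are saved under pics/ and viewed, at most 14 in all, crops included, and the job is handed in when it is done.

```bash
mkdir -p pics; ls; python3 - <<'E'
from bench import ctrl
import cv2,numpy as np
s=ctrl.get_state();print(s)
for n in("scene","top"):
    i,d=ctrl.get_image(n);c=ctrl.camera_info(n);cv2.imwrite(f"pics/{n}0.png",i);np.savez(f"pics/{n}0.npz",i=i,d=d,K=c["intrinsics"],R=c["R"],t=c["t"]);print(n,c)
E
```

```text
pics
{'time': 0.0, 'joint_positions': array([ 1.30607461,  0.32185509, -0.07007049,  1.45170966,  0.02261874,
        1.37080818, -0.05689448]), 'qd': array([-0.00084403, -0.00070422,  0.00115519,  0.00022156,  0.00027153,
       -0.00031392,  0.00019858]), 'joint_torque': array([-5.38191744e-04, -4.91286349e+01, -4.04133406e-01, -3.12525237e+01,
       -6.38177013e-02,  4.37792810e-02,  1.85533945e-04]), 'position': array([ 0.17867263, -0.62436217,  0.22142319]), 'tool_rot': array([-3.10917278e+00, -4.36325496e-01,  6.25789613e-04]), 'ft_force': array([ 0.69774008, -0.5026723 , -0.6623329 ]), 'torque': array([ 0.02033427, -0.04409401, -0.00544132]), 'grip_force': 0.0, 'grip_width': 0.997446450934134}
scene {'intrinsics': array([[386.45065031,   0.        , 281.7456485 ],
       [  0.        , 386.45065031, 207.86085652],
       [  0.        ,   0.        ,   1.        ]]), 'R': array([[-0.41034933,  0.91174113, -0.01848074],
       [ 0.60306616,  0.25611036, -0.75545926],
       [-0.68405017, -0.32114731, -0.65493494]]), 't': array([ 0.23555675, -0.28935661,  1.24807206])}
top {'intrinsics': array([[431.6573296 ,   0.        , 273.87055337],
       [  0.        , 431.6573296 , 207.81588056],
       [  0.        ,   0.        ,   1.        ]]), 'R': array([[-0.02847514, -0.99949226, -0.0142966 ],
       [-0.98927087,  0.03022841, -0.14293141],
       [ 0.143291  ,  0.01007322, -0.98962933]]), 't': array([0.02798657, 0.60475493, 0.95865202])}
```

View pics/scene0.png

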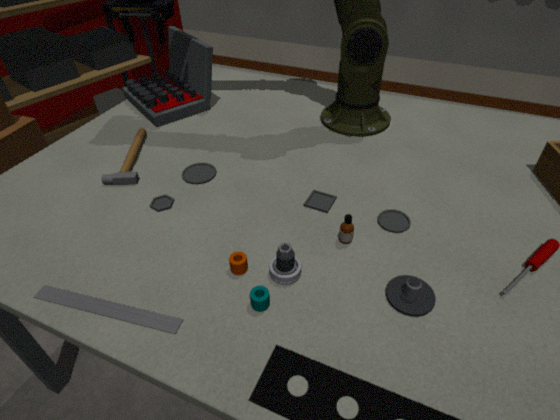

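View pics/top0.png

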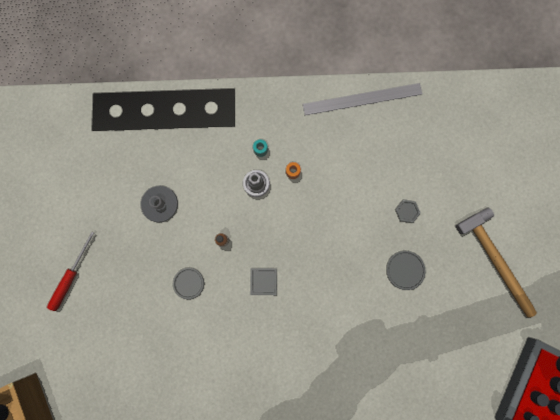

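The top view shows the stack at (256,183), post (159,204), hex dish (407,211), square dish (264,282), small dish (189,283), large dish (405,270) and bottle (222,240). The scene view has the same parts at (285,262), (411,292), (162,203), (320,201), (394,220), (199,173) and (347,230). The orange and teal sleeves are decoys.

```bash
cat > h.py <<'E'
import numpy as np,cv2
def load(n):
    z=np.load(f"pics/{n}.npz");return z['i'],z['d'],z['K'],z['R'],z['t']
def cloud(d,K,R,t):
    v,u=np.mgrid[:d.shape[0],:d.shape[1]]
    p=np.dstack([(u-K[0,2])/K[0,0]*d,(v-K[1,2])/K[1,1]*d,d])
    return (p-t)@R   # R^T (p-t)
def onplane(uv,K,R,t,z):
    r=np.array([(uv[0]-K[0,2])/K[0,0],(uv[1]-K[1,2])/K[1,1],1])@R; c=-R.T@t
    return c+r*(z-c[2])/r[2]
E
python3 - <<'E'
from h import *
pts=dict(stack=((256,183),(285,262)),post=((159,204),(411,292)),hex=((407,211),(162,203)),square=((264,282),(320,201)),small=((189,283),(394,220)),large=((405,270),(199,173)),bottle=((222,240),(347,230)))
for k,n in enumerate(("top0","scene0")):
    i,d,K,R,t=load(n);P=cloud(d,K,R,t)
    g=i.astype(int).max(2)
    print(n,"table z",np.median(P[150:300,230:380,2]), 'nodepth',(d==0).mean())
    for a,b in pts.items():
        u,v=b[k];w=32 if a in('post','large','stack') else 26
        sl=np.s_[v-w:v+w,u-w:u+w]
        Q=P[sl];G=g[sl]
        hi=Q[...,2]
        bg=np.median(G)
        # dark mask component nearest centre
        m=(np.abs(G-np.percentile(G,75))>25).astype(np.uint8)
        n_,L,S,C=cv2.connectedComponentsWithStats(m)
        j=min(range(1,n_),key=lambda j:np.hypot(*(C[j]-w))-0.05*S[j,4])
        c=C[j]+[u-w,v-w]
        q=Q[L==j]
        r=cv2.minAreaRect(q[:,:2].astype(np.float32)*1000)
        print(a,"cen px",c.round(1),"z=3..7mm plane",onplane(c,K,R,t,.005).round(4),"rect",np.round(r[0],1),np.round(r[1],1),round(r[2],1),'zmax',np.percentile(q[:,2],[50,95,99]).round(4))
        if a in('stack','post'):
            for lo,h in((.015,.03),(.036,.048),(.05,.064),(.066,.08)):
                s=(hi>lo)&(hi<h)
                if s.sum()>5:
                    e=Q[s];r=cv2.minEnclosingCircle((e[:,:2]*1000).astype(np.float32));print('  ',lo,s.sum(),np.round(r[0],1),round(r[1],1),np.median(e[:,:2],0).round(4),np.median(e[:,2]).round(4))
E
```

```text
top0 table z 0.0003223015309264205 nodepth 0.003971088435374149
stack cen px [257.3 186.1] z=3..7mm plane [0.6654 0.0492 0.005 ] rect [577.9  41.4] [238.6  62.5] 4.9 zmax [0.0234 0.0719 0.0756]
   0.015 349 [691.6  35.1] 58.7 [0.6677 0.0471] 0.0234
   0.036 29 [695.7  27.3] 52.5 [0.6752 0.0466] 0.0384
   0.05 92 [671.5  53.3] 17.9 [0.6644 0.0522] 0.0577
   0.066 70 [671.4  53.6] 13.3 [0.6709 0.0533] 0.0738
post cen px [159.1 203.6] z=3..7mm plane [0.6297 0.2884 0.005 ] rect [576.3 156.6] [377.1  91.6] 67.5 zmax [0.0083 0.0295 0.0417]
   0.015 21 [626.7 283.1] 11.6 [0.6244 0.278 ] 0.0224
   0.036 43 [631.3 289.6] 14.2 [0.6301 0.2838] 0.0404
hex cen px [407.2 211.2] z=3..7mm plane [ 0.593 -0.309  0.005] rect [ 593.8 -309.9] [60.1 57.3] 79.6 zmax [0.0038 0.0089 0.01  ]
square cen px [263.3 281.2] z=3..7mm plane [0.4371 0.0404 0.005 ] rect [437.5  37.2] [70.3 63.3] 85.4 zmax [0.004  0.009  0.0107]
small cen px [188.5 283. ] z=3..7mm plane [0.4379 0.2171 0.005 ] rect [433.9 127.8] [252.8  75. ] 87.4 zmax [0.0038 0.0086 0.0105]
large cen px [405.4 269.9] z=3..7mm plane [ 0.4539 -0.2948  0.
[... 816 characters left out ...]
631.2 287.1] 14.2 [0.6396 0.2873] 0.0397
hex cen px [161.6 202.8] z=3..7mm plane [ 0.5969 -0.3085  0.005 ] rect [839.5 -26.1] [806.3  60. ] 49.3 zmax [0.0034 0.0076 0.0088]
square cen px [319.7 201.1] z=3..7mm plane [0.4419 0.0407 0.005 ] rect [769.2 126.8] [755.9  76.4] 14.8 zmax [0.0033 0.0079 0.0092]
small cen px [393.4 220.9] z=3..7mm plane [0.4425 0.2174 0.005 ] rect [763.9 220.1] [722.7  73. ] 0.6 zmax [0.0033 0.0074 0.0085]
large cen px [198.7 173.2] z=3..7mm plane [ 0.4584 -0.2937  0.005 ] rect [757.4 -16.5] [915.3  92.5] 42.7 zmax [0.0031 0.0072 0.0087]
bottle cen px [345.9 230.4] z=3..7mm plane [0.514  0.1283 0.005 ] rect [822.8 185.9] [621.2  34.2] 10.7 zmax [0.0368 0.0691 0.071 ]
```

```bash
cat >> h.py <<'E'
from scipy.spatial.transform import Rotation as Ro
def go(*targets):
    """print tool-frame shift+turn (deg) from the measured pose to each target (x,y,z,yaw_deg of tool x) in succession"""
    from bench import ctrl
    s=ctrl.get_state();p=np.array(s['position']);R=Ro.from_rotvec(s['tool_rot'])
    x=R.as_matrix()[:,0];yaw=np.degrees(np.arctan2(x[1],x[0]))
    print('t',round(s['time'],2),'p',p.round(4),'yaw',round(yaw,2),'tilt z',R.as_matrix()[:,2].round(3),'w',round(s['grip_width']*87,1),'gf',round(s['grip_force'],1),'ft',s['ft_force'].round(1),'q',s['joint_positions'].round(2))
    for T in targets:
        y=T[3] if len(T)>3 else yaw
        Rt=Ro.from_euler('ZX',[y,180],degrees=True)
        print(T,'shift mm',(R.inv().apply(np.array(T[:3])-p)*1000).round(1),'turn',(R.inv()*Rt).as_rotvec(degrees=True).round(2))
        p=np.array(T[:3]);R=Rt;yaw=y
E
python3 - <<'E'
from h import *
from bench import ctrl
go((.671,.052,.25))
s=ctrl.get_state();c=ctrl.camera_info('wrist');print(c)
R=Ro.from_rotvec(s['tool_rot']).as_matrix();C=-np.array(c['R']).T@c['t']
print('cam in tool',R.T@(C-s['position']));print(np.array(c['R'])@R)
E
```

```text
t 0.1 p [ 0.1787 -0.6244  0.2216] yaw 15.97 tilt z [-0.001  0.002 -1.   ] w 86.9 gf 0.0 ft [-0.5  0.8  0.7] q [ 1.31  0.32 -0.07  1.45  0.02  1.37 -0.06]
(0.671, 0.052, 0.25) shift mm [ 659.5 -514.9  -27.6] turn [-0.1  0.  -0. ]
{'intrinsics': array([[325.1922621 ,   0.        , 284.78409289],
       [  0.        , 325.1922621 , 212.73921533],
       [  0.        ,   0.        ,   1.        ]]), 'R': array([[ 0.27456783, -0.96156123, -0.00353745],
       [-0.91612472, -0.26270775,  0.30282029],
       [-0.29210957, -0.07990396, -0.95304111]]), 't': array([-0.64788093, -0.03608183,  0.39402208])}
cam in tool [ 0.08454206 -0.00047812 -0.16257226]
[[-6.72200529e-04  9.99998061e-01  1.85105371e-03]
 [-9.53072433e-01 -8.02635982e-05 -3.02742351e-01]
 [-3.02741615e-01 -1.96769183e-03  9.53070639e-01]]
```

```bash
python3 -m handwheel '[[0.087,0.047,-0.037,-0.002,0,0,0],[0.087,0.047,-0.037,-0.002,0,0,0],[0.087,0.047,-0.037,-0.002,0,0,0],[0.087,0.047,-0.037,-0.002,0,0,0],[0.087,0.047,-0.037,-0.002,0,0,0],[0.087,0.047,-0.037,-0.002,0,0,0],[0.087,0.047,-0.037,-0.002,0,0,0],[0.087,0.047,-0.037,-0.002,0,0,0],[0.087,0.047,-0.037,-0.002,0,0,0],[0.087,0.047,-0.037,-0.002,0,0,0],[0.087,0.047,-0.037,-0.002,0,0,0],[0.087,0.047,-0.037,-0.002,0,0,0]]' 20; python3 -m handwheel '[[0.087,0.047,-0.036,0,0,0,0],[0.087,0.047,-0.036,0,0,0,0],[0.087,0,0,0,0,0,0],[0.087,0,0,0,0,0,0]]'
cat >> h.py <<'E'
def snap(name,view=None):
    from bench import ctrl
    c=ctrl.camera_info('wrist');i,d=ctrl.get_image('wrist')
    np.savez(f"pics/{name}.npz",i=i,d=d,K=c["intrinsics"],R=c["R"],t=c["t"]);cv2.imwrite(f"pics/{name}.png",i)
def wray(uv,K):
    dx,dy=uv[...,0]-K[0,2],uv[...,1]-K[1,2];r=np.hypot(dx,dy)+1e-9;a=r/K[0,0]
    return np.dstack([np.sin(a)*dx/r,np.sin(a)*dy/r,np.cos(a)])
def wcloud(n):
    i,d,K,R,t=load(n);v,u=np.mgrid[:420,:560]
    r=wray(np.dstack([u,v]).astype(float),K)
    return i,(r/r[...,2:]*d[...,None]-t)@R
def wplane(n,uv,z):
    i,d,K,R,t=load(n);r=wray(np.array([[uv]],float),K)[0,0]@R;c=-R.T@t
    return c+r*(z-c[2])/r[2]
E
python3 - <<'E'
from h import *
snap('w1');go((.671,.052,.25))
E
```

```text
time: 1.6
position: [0.5996, -0.0416, 0.2463]
tool_rot: [3.111, 0.436, -0.001]
ft_force: [0.7, -0.7, -0.0]
grip_width: 0.996
grip_force: 0.0
time: 2.1
position: [0.6691, 0.0518, 0.2456]
tool_rot: [3.111, 0.437, -0.003]
ft_force: [0.4, -0.8, -0.1]
grip_width: 1.001
grip_force: 0.0
t 2.15 p [0.6691 0.0507 0.2461] yaw 15.89 tilt z [-0.001 -0.001 -1.   ] w 86.5 gf 0.0 ft [-0.1 -0.6 -0.5] q [ 0.34  0.43 -0.64  1.34  0.25  1.46 -1.57]
(0.671, 0.052, 0.25) shift mm [ 2.2 -0.7 -3.9] turn [0.06 0.07 0.  ]
```

View pics/w1.png

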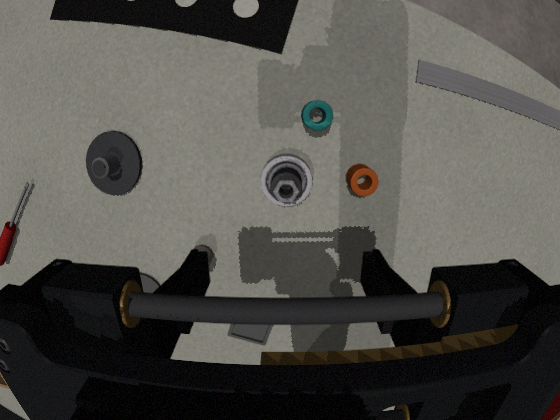

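The wrist view (up is tool +x) shows the stack at (287,182) with the nut on top at (288,188). The post is at (113,165), the decoy rings at (317,116) and (362,180), and the fingertips near (205,255) and (365,255).

```bash
cat >> h.py <<'E'
def slab(n,lo,hi,c,rad=.05):
    i,P=wcloud(n);m=(P[...,2]>lo)&(P[...,2]<hi)&(np.hypot(P[...,0]-c[0],P[...,1]-c[1])<rad)
    q=P[m];C,r=cv2.minEnclosingCircle((q[:,:2]*1000).astype(np.float32))
    print(n,lo,hi,'n',m.sum(),'circle',np.round(C,1),round(r,1),'med z',np.median(q[:,2]).round(4));return q
E
python3 - <<'E'
from h import *
c=(.671,.052)
for lo,hi in((.068,.08),(.054,.062),(.02,.028)):q=slab('w1',lo,hi,c,.034);
q=slab('w1',.069,.08,c,.02)[:,:2]*1000
h=cv2.convexHull(q.astype(np.float32))[:,0]
best=[]
for a in np.arange(0,60,1):
    w=[np.ptp(h@[np.cos(b),np.sin(b)]) for b in np.radians([a,a+60,a+120])];best.append((sum(w),a,np.round(w,1)))
best.sort(key=lambda x:x[0]);print(best[:4])
print('post');slab('w1',.036,.046,(.631,.288),.03);slab('w1',.005,.012,(.631,.288),.055)
E
python3 - <<'E'
import cv2
i=cv2.imread('pics/w1.png');cv2.imwrite('pics/w1c.png',cv2.resize(i[140:270,190:380],None,fx=4,fy=4,interpolation=cv2.INTER_CUBIC))
E
```

```text
w1 0.068 0.08 n 315 circle [671.5  53. ] 13.6 med z 0.0741
w1 0.054 0.062 n 321 circle [671.2  53.3] 17.9 med z 0.0581
w1 0.02 0.028 n 1084 circle [671.   52.7] 31.8 med z 0.0241
w1 0.069 0.08 n 308 circle [671.5  53. ] 13.6 med z 0.0741
[(np.float64(72.26437473606157), np.int64(16), array([23.9, 24.2, 24.1])), (np.float64(72.29871814219575), np.int64(17), array([23.8, 24.3, 24.2])), (np.float64(72.505939001993), np.int64(18), array([23.8, 24.4, 24.3])), (np.float64(72.56600711840755), np.int64(15), array([24.1, 24.3, 24.2]))]
post
w1 0.036 0.046 n 139 circle [630.3 288.6] 14.2 med z 0.0408
w1 0.005 0.012 n 2445 circle [630.4 289.3] 45.8 med z 0.0088
```

View pics/w1c.png

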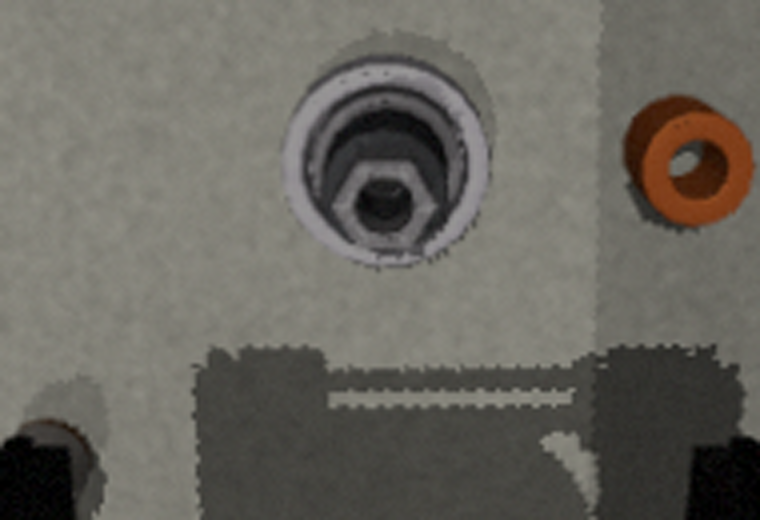

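Measured heights are 74, 58 and 24 mm, which match the text. The stack axis is at (0.6713, 0.053) and the nut's flat normals are at 16°+60k, so I'll turn the tool to yaw 46°.

```bash
python3 -m handwheel '[[0.06,0.003,-0.001,0.03,0,0,-10],[0.06,0,0,0.03,0,0,-10],[0.06,0,0,0.03,0,0,-10],[0.06,0,0,0.03,0,0,0],[0.06,0,0,0,0,0,0],[0.06,0,0,0,0,0,0]]' 
python3 - <<'E'
from h import *
go((.6713,.053,.0635,46))
E
```

```text
time: 2.9
position: [0.6727, 0.0528, 0.1281]
tool_rot: [2.892, 1.224, 0.002]
ft_force: [-0.5, 0.9, -0.3]
grip_width: 0.688
grip_force: 0.0
t 2.9 p [0.6727 0.0528 0.1281] yaw 45.87 tilt z [ 0.002 -0.001 -1.   ] w 59.8 gf 0.0 ft [-0.5  0.9 -0.3] q [ 0.39  0.52 -0.7   1.48  0.35  1.26 -1.12]
(0.6713, 0.053, 0.0635, 46) shift mm [-0.9 -1.2 64.6] turn [ 0.11 -0.05 -0.13]
```

```bash
python3 -m handwheel '[[0.06,-0.001,-0.001,0.03,0,0,0],[0.06,0,0,0.02,0,0,0],[0.06,0,0,0.01,0,0,0],[0.06,0,0,0,0,0,0],[0.06,0,0,0,0,0,0]]' 
python3 - <<'E'
from h import *
go((.6713,.053,.0635,46));snap('w2')
E
```

```text
time: 3.52
position: [0.6714, 0.0542, 0.0675]
tool_rot: [2.892, 1.227, 0.002]
ft_force: [0.2, 0.3, -0.4]
grip_width: 0.692
grip_force: 0.0
t 3.52 p [0.6714 0.0542 0.0675] yaw 45.98 tilt z [ 0.002  0.    -1.   ] w 60.2 gf 0.0 ft [ 0.2  0.3 -0.4] q [ 0.38  0.57 -0.68  1.54  0.38  1.16 -1.14]
(0.6713, 0.053, 0.0635, 46) shift mm [-0.9  0.8  4. ] turn [ 0.06 -0.07 -0.02]
```

View pics/w2.png

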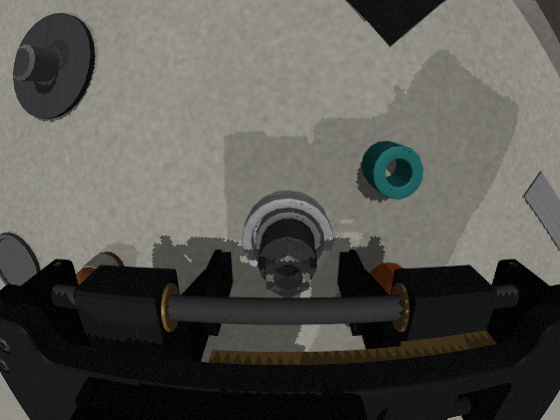

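The nut (289,275) is centred between the fingertips (230 and 345). I'll lower 4 mm and grip.

```bash
python3 -m handwheel '[[0.06,0,0,0.004,0,0,0],[0.02,0,0,0,0,0,0],[0.02,0,0,0,0,0,0],[0.02,0,0,0,0,0,0],[0.02,0,0,0,0,0,0]]' 25
python3 -m handwheel '[[0.02,0,0,-0.005,0,0,0],[0.02,0,0,-0.03,0,0,0],[0.02,0,0,-0.05,0,0,0],[0.02,0,0,-0.01,0,0,0],[0.02,0,0,0,0,0,0]]'
python3 - <<'E'
from h import *
go((.5945,-.309,.15,46))
E
```

```text
time: 4.2
position: [0.6707, 0.054, 0.0626]
tool_rot: [2.892, 1.227, 0.0]
ft_force: [0.2, -1.0, 0.3]
grip_width: 0.321
grip_force: 0.0
time: 4.82
position: [0.671, 0.054, 0.1584]
tool_rot: [2.891, 1.226, 0.002]
ft_force: [0.0, -0.1, -0.6]
grip_width: 0.272
grip_force: 25.0
t 4.83 p [0.671  0.054  0.1584] yaw 45.97 tilt z [ 0.002 -0.    -1.   ] w 23.6 gf 25.0 ft [ 0.  -0.1 -0.6] q [ 0.4   0.5  -0.71  1.45  0.33  1.31 -1.11]
(0.5945, -0.309, 0.15, 46) shift mm [-314.2  197.3    8.4] turn [ 0.08 -0.05 -0.03]
```

The grip finished closing during the lift, so the nut may sit lower in the fingers than planned. I'll move over the dish and measure both the dish and the nut in hand.

```bash
python3 -m handwheel '[[0.02,-0.045,0.028,0,0,0,0],[0.02,-0.045,0.028,0,0,0,0],[0.02,-0.045,0.028,0,0,0,0],[0.02,-0.045,0.028,0,0,0,0],[0.02,-0.045,0.028,0,0,0,0],[0.02,-0.045,0.028,0,0,0,0],[0.02,-0.044,0.029,0.008,0,0,0],[0.02,0,0,0,0,0,0],[0.02,0,0,0,0,0,0],[0.02,0,0,0,0,0,0]]'
python3 - <<'E'
from h import *
from bench import ctrl
go((.5945,-.309,.15,46));snap('w3')
p=ctrl.get_state()['position']
i,P=wcloud('w3')
m=(np.hypot(P[...,0]-p[0],P[...,1]-p[1])<.0125)&(P[...,2]>.1)&(P[...,2]<.19)
q=P[m];print(m.sum(),np.percentile(q[:,2],[1,25,50,75,99]).round(4),p)
top=(P[...,2]-p[2])
v,u=np.where(m);print(u.min(),u.max(),v.min(),v.max())
for x in range(268,312,4):print(x,(top[240:320:6,x]*1000).round(0).astype(int))
# dish ring
for lo,hi in((.0015,.012),):q=slab('w3',lo,hi,(.5945,-.309),.032)
h=cv2.convexHull((q[:,:2]*1000).astype(np.float32));M=cv2.moments(h);print('hull cen',M['m10']/M['m00'],M['m01']/M['m00'],M['m00'])
m3=(P[...,2]<.03)&(np.hypot(P[...,0]-.5945,P[...,1]+.309)<.034)
print('visible frac pts',m3.sum())
E
```

```text
time: 6.08
position: [0.5945, -0.3064, 0.149]
tool_rot: [-2.889, -1.23, -0.0]
ft_force: [-0.7, -0.1, -0.3]
grip_width: 0.269
grip_force: 25.0
t 6.08 p [ 0.5945 -0.3064  0.149 ] yaw 46.14 tilt z [-0.001  0.001 -1.   ] w 23.4 gf 25.0 ft [-0.7 -0.1 -0.3] q [ 0.89  0.47 -0.62  1.47  0.28  1.28 -0.52]
(0.5945, -0.309, 0.15, 46) shift mm [-1.9  1.8 -1. ] turn [-0.07 -0.03  0.14]
1713 [0.143  0.1517 0.1579 0.1588 0.1741] [ 0.59465357 -0.30652567  0.14931842]
261 311 245 297
268 [-149 -149 -149    1    9    9    9    9    9 -149   84   86   88   88]
272 [-149 -149   -4    3    9    9    0    5    8 -148   84   85   87   88]
276 [-149 -149   -1    7   10 -150   -5    2    7    9   84   86   86   87]
280 [-149   -5    2    9    9 -149 -148    0    6    9   85   85   88   88]
284 [-149   -5    4   10   10 -148 -149   -1    6   10   83   86   87   87]
288 [-149   -7    1    9    9 -149 -148    0    6   11   84   86   87   88]
292 [-148 -150    0    7    9 -149   -5    1    7   10   83   86   87   87]
296 [-149 -150   -4    4   10    9   -2    4   10    9   85   85   88   88]
300 [-149 -148   -6    2   10    8    9    9    9 -150   84   86   87   88]
304 [-149 -148 -148    0    7    9   10    9    9 -149   84   86   88   87]
308 [-149 -149    1    7   14   16   16   18   20   20   83   86   88   88]
w3 0.0015 0.012 n 2437 circle [ 594.6 -309.2] 31.8 med z 0.0039
hull cen 593.9438294913313 -309.0917436331507 2864.8289525173604
visible frac pts 3500
```

View pics/w3.png

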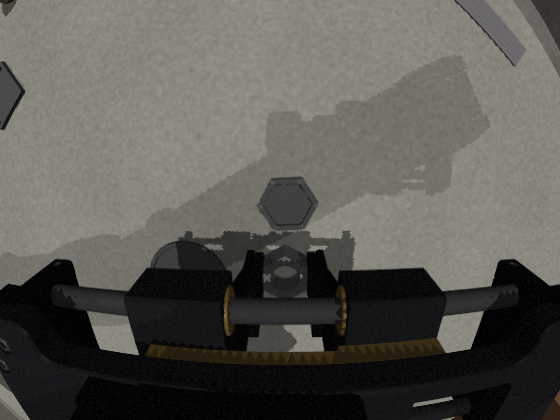

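The hex dish shows at (288,203) with its centre at (0.5943,-0.309). The nut sits level with its underside 6.5 mm below the fingertips, so I'll place it with the TCP at z≈0.0105.

```bash
python3 -m handwheel '[[0.02,-0.002,0.002,0.04,0,0,0],[0.02,0,0,0.04,0,0,0],[0.02,0,0,0.035,0,0,0],[0.02,0,0,0.012,0,0,0],[0.02,0,0,0.006,0,0,0],[0.02,0,0,0,0,0,0],[0.02,0,0,0,0,0,0]]'
python3 - <<'E'
from h import *
go((.5943,-.309,.0105,46))
E
```

```text
time: 7.0
position: [0.5951, -0.3119, 0.0182]
tool_rot: [2.89, 1.226, 0.002]
ft_force: [-0.0, -0.1, 0.1]
grip_width: 0.272
grip_force: 25.0
t 7.0 p [ 0.5951 -0.3119  0.0182] yaw 45.98 tilt z [ 0.002 -0.001 -1.   ] w 23.6 gf 25.0 ft [-0.  -0.1  0.1] q [ 0.87  0.6  -0.57  1.58  0.35  1.07 -0.56]
(0.5943, -0.309, 0.0105, 46) shift mm [ 1.5 -2.7  7.7] turn [ 0.14 -0.03 -0.02]
```

```bash
python3 -m handwheel '[[0.02,0.001,-0.002,0.005,0,0,0],[0.02,0,0,0.002,0,0,0],[0.02,0,0,0,0,0,0],[0.02,0,0,0,0,0,0]]'
python3 - <<'E'
from h import *
go((.5943,-.309,.0105,46))
E
```

```text
time: 7.5
position: [0.5934, -0.3093, 0.0097]
tool_rot: [-2.892, -1.227, -0.0]
ft_force: [-1.0, 0.6, 1.6]
grip_width: 0.273
grip_force: 25.0
t 7.5 p [ 0.5934 -0.3093  0.0097] yaw 45.98 tilt z [-0.  0. -1.] w 23.7 gf 25.0 ft [-1.   0.6  1.6] q [ 0.86  0.6  -0.57  1.59  0.36  1.05 -0.57]
(0.5943, -0.309, 0.0105, 46) shift mm [ 0.9  0.4 -0.8] turn [-0.   -0.   -0.02]
```

```bash
python3 -m handwheel '[[0.05,0,0,0,0,0,0],[0.05,0,0,0,0,0,0],[0.05,0,0,0,0,0,0],[0.05,0,0,0,0,0,0],[0.087,0,0,-0.02,0,0,0],[0.087,0,0,-0.05,0,0,0],[0.087,0,0,-0.06,0,0,0],[0.087,0,0,-0.06,0,0,0],[0.087,0,0,0,0,0,0],[0.087,0,0,0,0,0,0]]'
python3 - <<'E'
from h import *
go((.6713,.053,.15,46));snap('w4')
q=slab('w4',.015,.025,(.5943,-.309),.03)
E
```

```text
time: 8.75
position: [0.5933, -0.3094, 0.2004]
tool_rot: [2.891, 1.227, 0.0]
ft_force: [-0.8, -1.2, 0.1]
grip_width: 0.994
grip_force: 0.0
t 8.75 p [ 0.5933 -0.3094  0.2004] yaw 45.98 tilt z [ 0.001 -0.001 -1.   ] w 86.5 gf 0.0 ft [-0.8 -1.2  0.1] q [ 0.9   0.44 -0.63  1.41  0.26  1.37 -0.5 ]
(0.6713, 0.053, 0.15, 46) shift mm [ 314.8 -195.8   50.2] turn [ 0.07  0.01 -0.02]
w4 0.015 0.025 n 280 circle [ 592.9 -308.9] 13.6 med z 0.0191
```

Nut placed: its top is at 19 mm and it is 1.5 mm off the dish centre. Next is the sleeve, with the tips at z≈0.036.

```bash
python3 -m handwheel '[[0.087,0.045,-0.028,0,0,0,0],[0.087,0.045,-0.028,0,0,0,0],[0.087,0.045,-0.028,0,0,0,0],[0.087,0.045,-0.028,0,0,0,0],[0.087,0.045,-0.028,0,0,0,0],[0.087,0.045,-0.028,0,0,0,0],[0.087,0.045,-0.028,0.02,0,0,0],[0.07,0,0,0.05,0,0,0],[0.07,0,0,0.02,0,0,0],[0.07,0,0,0.02,0,0,0],[0.07,0,0,0,0,0,0],[0.07,0,0,0,0,0,0]]'
python3 - <<'E'
from h import *
go((.6713,.053,.036,46));snap('w5')
slab('w5',.054,.062,(.6713,.053),.02)
E
```

```text
time: 10.3
position: [0.6723, 0.0528, 0.0909]
tool_rot: [2.892, 1.225, 0.003]
ft_force: [-0.4, -0.6, 0.1]
grip_width: 0.808
grip_force: 0.0
t 10.3 p [0.6723 0.0528 0.0909] yaw 45.91 tilt z [ 0.002  0.    -1.   ] w 70.3 gf 0.0 ft [-0.4 -0.6  0.1] q [ 0.39  0.56 -0.7   1.52  0.37  1.2  -1.14]
(0.6713, 0.053, 0.036, 46) shift mm [-0.6 -1.  54.9] turn [ 0.08 -0.08 -0.09]
w5 0.054 0.062 n 1685 circle [670.6  52.5] 18.4 med z 0.058
```

Open to 70 mm leaves good clearance. I'll descend, close, wait for the grip and check the state before lifting.

```bash
python3 -m handwheel '[[0.07,-0.001,-0.001,0.03,0,0,0],[0.07,0,0,0.018,0,0,0],[0.07,0,0,0.007,0,0,0],[0.07,0,0,0,0,0,0],[0.03,0,0,0,0,0,0],[0.03,0,0,0,0,0,0],[0.03,0,0,0,0,0,0],[0.03,0,0,0,0,0,0],[0.03,0,0,0,0,0,0],[0.03,0,0,0,0,0,0]]' 30
python3 - <<'E'
from h import *
go((.439,.0405,.12,46))
E
```

```text
time: 11.6
position: [0.6702, 0.0531, 0.0347]
tool_rot: [2.892, 1.226, 0.001]
ft_force: [0.7, -0.4, 0.4]
grip_width: 0.395
grip_force: 30.0
t 11.6 p [0.6702 0.0531 0.0347] yaw 45.97 tilt z [ 0.001 -0.    -1.   ] w 34.4 gf 30.0 ft [ 0.7 -0.4  0.4] q [ 0.38  0.61 -0.68  1.57  0.41  1.11 -1.16]
(0.439, 0.0405, 0.12, 46) shift mm [-169.8 -157.4  -85.4] turn [ 0.04 -0.02 -0.03]
```

```bash
python3 -m handwheel '[[0.03,0,0,-0.005,0,0,0],[0.03,0,0,-0.02,0,0,0],[0.03,0,0,-0.045,0,0,0],[0.03,0,0,-0.025,0,0,0],[0.03,-0.042,-0.039,0,0,0,0],[0.03,-0.042,-0.039,0,0,0,0],[0.03,-0.042,-0.039,0,0,0,0],[0.03,-0.042,-0.039,0,0,0,0],[0.03,0,0,0,0,0,0],[0.03,0,0,0,0,0,0],[0.03,0,0,0,0,0,0]]'
python3 - <<'E'
from h import *
from bench import ctrl
go((.439,.0405,.015,46));snap('w6')
p=ctrl.get_state()['position']
i,P=wcloud('w6');top=(P[...,2]-p[2])*1000
m=(np.hypot(P[...,0]-p[0],P[...,1]-p[1])<.017)&(top>15)&(top<27);q=P[m];print('sleeve top',m.sum(),np.median(q[:,2])-p[2],np.linalg.lstsq(np.c_[q[:,:2]-p[:2],np.ones(len(q))],q[:,2],rcond=None)[0])
q=slab('w6',.0015,.012,(.439,.0405),.048)
print(cv2.minAreaRect((q[:,:2]*1000).astype(np.float32)))
E
```

```text
time: 12.98
position: [0.4425, 0.0415, 0.1303]
tool_rot: [-2.891, -1.228, -0.003]
ft_force: [0.1, -0.7, -2.4]
grip_width: 0.397
grip_force: 30.0
t 12.97 p [0.4425 0.0415 0.1303] yaw 46.01 tilt z [ 0.001  0.001 -1.   ] w 34.5 gf 30.0 ft [ 0.1 -0.7 -2.4] q [ 0.7  -0.03 -0.83  2.03 -0.02  1.13 -0.89]
(0.439, 0.0405, 0.015, 46) shift mm [ -3.4  -1.9 115.3] turn [ 0.01 -0.11  0.01]
sleeve top 1584 0.023812415498035894 [0.08477674 0.09714922 0.15248118]
w6 0.0015 0.012 n 4120 circle [439.1  40.6] 47.9 med z 0.0036
((443.7545471191406, 45.63291931152344), (81.02359008789062, 95.50563049316406), 46.970008850097656)
```

View pics/w6.png

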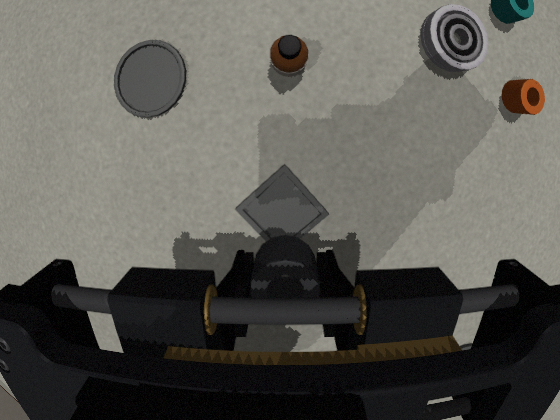

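Square dish outer corners show at left (236,208), top (285,165) and right (329,213), with its bottom hidden by the sleeve. The sleeve is upright in hand, and the bearing lies in the ring at (457,38).

```bash
python3 - <<'E'
from h import *
a=wplane('w6',(236,208),.007);b=wplane('w6',(329,213),.007);c=wplane('w6',(285,165),.007);print(a,b,c,(a+b)/2,np.linalg.norm(a-b),np.linalg.norm(a-c))
go(((a+b)[0]/2,(a+b)[1]/2,.0145,46))
slab('w6',.021,.028,(.671,.053),.034)
E
```

```text
[0.40903191 0.07243555 0.007     ] [0.46763659 0.00908654 0.007     ] [0.46930812 0.06958277 0.007     ] [0.43833425 0.04076104 0.007     ] 0.08629951293227493 0.0603436809481727
t 13.03 p [0.4423 0.0415 0.13  ] yaw 46.01 tilt z [ 0.001  0.002 -1.   ] w 34.5 gf 30.0 ft [-0.3 -0.5 -1.9] q [ 0.7  -0.03 -0.83  2.03 -0.02  1.13 -0.89]
(np.float64(0.43833425216491595), np.float64(0.04076104439559793), 0.0145, 46) shift mm [ -3.5  -2.2 115.5] turn [-0.04 -0.1   0.01]
w6 0.021 0.028 n 2653 circle [670.4  51.8] 32.3 med z 0.0239
```

```bash
python3 -m handwheel '[[0.03,-0.003,-0.002,0.04,0,0,0],[0.03,0,0,0.04,0,0,0],[0.03,0,0,0.018,0,0,0],[0.03,0,0,0.009,0,0,0],[0.03,0,0,0,0,0,0],[0.03,0,0,0,0,0,0],[0.03,0,0,0,0,0,0]]'
python3 - <<'E'
from h import *
go((.4385,.0405,.0145,46))
E
```

```text
time: 13.9
position: [0.4383, 0.0401, 0.0233]
tool_rot: [2.891, 1.226, 0.002]
ft_force: [-0.9, -0.0, -0.6]
grip_width: 0.398
grip_force: 30.0
t 13.9 p [0.4383 0.0401 0.0233] yaw 45.97 tilt z [ 0.002 -0.    -1.   ] w 34.6 gf 30.0 ft [-0.9 -0.  -0.6] q [ 0.66  0.16 -0.84  2.14  0.15  0.9  -1.04]
(0.4385, 0.0405, 0.0145, 46) shift mm [ 0.4 -0.2  8.8] turn [ 0.09 -0.05 -0.03]
```

```bash
python3 -m handwheel '[[0.03,0,0,0.005,0,0,0],[0.03,0,0,0.003,0,0,0],[0.03,0,0,0,0,0,0],[0.03,0,0,0,0,0,0]]'
python3 - <<'E'
from h import *
go((.4385,.0405,.0145,46))
E
```

```text
time: 14.4
position: [0.4375, 0.0402, 0.0145]
tool_rot: [2.892, 1.227, -0.0]
ft_force: [-0.3, -0.1, -2.2]
grip_width: 0.4
grip_force: 30.0
t 14.4 p [0.4375 0.0402 0.0145] yaw 45.98 tilt z [-0. -0. -1.] w 34.8 gf 30.0 ft [-0.3 -0.1 -2.2] q [ 0.65  0.17 -0.84  2.15  0.17  0.88 -1.06]
(0.4385, 0.0405, 0.0145, 46) shift mm [1.  0.5 0. ] turn [ 0.    0.   -0.02]
```

```bash
python3 -m handwheel '[[0.03,0,0,0.001,0,0,0],[0.03,0,0,0,0,0,0],[0.06,0,0,0,0,0,0],[0.06,0,0,0,0,0,0],[0.06,0,0,0,0,0,0],[0.06,0,0,0,0,0,0],[0.06,0,0,-0.02,0,0,0],[0.087,0,0,-0.05,0,0,0],[0.087,0,0,-0.06,0,0,0],[0.087,0,0,-0.04,0,0,0],[0.087,0,0,0,0,0,0],[0.087,0,0,0,0,0,0]]'
python3 - <<'E'
from h import *
go((.671,.053,.15,46));snap('w7')
slab('w7',.03,.045,(.4385,.0405),.03)
E
```

```text
time: 15.9
position: [0.4369, 0.04, 0.1827]
tool_rot: [-2.892, -1.227, 0.002]
ft_force: [-0.2, -0.0, 0.8]
grip_width: 0.999
grip_force: 0.0
t 15.9 p [0.4369 0.04   0.1827] yaw 45.97 tilt z [-0.001 -0.    -1.   ] w 86.9 gf 0.0 ft [-0.2 -0.   0.8] q [ 0.75 -0.11 -0.84  1.97 -0.09  1.25 -0.82]
(0.671, 0.053, 0.15, 46) shift mm [172.1 159.3  32.5] turn [-0.03  0.06 -0.03]
w7 0.03 0.045 n 791 circle [437.4  40.9] 18.1 med z 0.0369
```

Sleeve placed: its top is at 37 mm and it is within 1.5 mm of centre. Now the ring, opened to 84 mm.

```bash
python3 -m handwheel '[[0.084,0.043,0.04,0,0,0,0],[0.084,0.043,0.04,0,0,0,0],[0.084,0.043,0.04,0,0,0,0],[0.084,0.043,0.039,0,0,0,0],[0.084,0,0,0.05,0,0,0],[0.084,0,0,0.04,0,0,0],[0.084,0,0,0.01,0,0,0],[0.084,0,0,0,0,0,0],[0.084,0,0,0,0,0,0],[0.084,0,0,0,0,0,0]]'
python3 - <<'E'
from h import *
snap('w8');slab('w8',.021,.028,(.671,.053),.034)
go((.671,.0527,.007,46));
i,P=wcloud('w8')
b,g,r=[i[...,k].astype(int) for k in range(3)]
for nm,m in(('orange',(r>120)&(b<60)),('teal',(g>90)&(r<60))):
    q=P[m&(P[...,2]>.02)&(P[...,2]<.05)];print(nm,len(q),np.median(q,0))
E
```

```text
time: 17.2
position: [0.6724, 0.0534, 0.0855]
tool_rot: [2.891, 1.226, 0.004]
ft_force: [-0.7, 1.1, 0.4]
grip_width: 0.968
grip_force: 0.0
w8 0.021 0.028 n 4617 circle [670.9  52.1] 32.4 med z 0.0238
t 17.25 p [0.6722 0.0534 0.0852] yaw 45.97 tilt z [ 0.003 -0.    -1.   ] w 83.7 gf 0.0 ft [ 0.5 -1.1  0.6] q [ 0.47  0.6  -0.82  1.52  0.46  1.22 -1.19]
(0.671, 0.0527, 0.007, 46) shift mm [-1.4 -0.6 78.2] turn [ 0.12 -0.09 -0.04]
orange 84 [ 0.71313891 -0.03632517  0.03412872]
teal 277 [0.75806757 0.05190633 0.03425137]
```

```bash
python3 -m handwheel '[[0.084,-0.001,-0.001,0.04,0,0,0],[0.084,0,0,0.025,0,0,0],[0.084,0,0,0.01,0,0,0],[0.084,0,0,0,0,0,0],[0.084,0,0,0,0,0,0]]'
python3 - <<'E'
from h import *
go((.671,.0525,.0075,46))
E
```

```text
time: 17.88
position: [0.671, 0.0536, 0.0101]
tool_rot: [2.891, 1.227, 0.004]
ft_force: [0.7, 0.5, 0.2]
grip_width: 0.97
grip_force: 0.0
t 17.88 p [0.671  0.0536 0.0101] yaw 45.97 tilt z [ 0.002  0.    -1.   ] w 84.4 gf 0.0 ft [0.7 0.5 0.2] q [ 0.44  0.67 -0.78  1.58  0.51  1.1  -1.23]
(0.671, 0.0525, 0.0075, 46) shift mm [-0.8  0.7  2.6] turn [ 0.09 -0.1  -0.03]
```

```bash
python3 -m handwheel '[[0.084,0,0,0.002,0,0,0],[0.05,0,0,0,0,0,0],[0.05,0,0,0,0,0,0],[0.05,0,0,0,0,0,0],[0.05,0,0,0,0,0,0],[0.05,0,0,0,0,0,0],[0.05,0,0,0,0,0,0]]' 40
python3 - <<'E'
from h import *
go((.671,.0525,.0075,46),(.671,.0525,.15,46),(.6305,.2888,.15,46))
E
```

```text
time: 18.75
position: [0.6703, 0.0529, 0.0067]
tool_rot: [2.892, 1.226, 0.001]
ft_force: [1.5, -1.8, 0.6]
grip_width: 0.732
grip_force: 40.0
t 18.75 p [0.6703 0.0529 0.0067] yaw 45.96 tilt z [ 0.001 -0.    -1.   ] w 63.7 gf 40.0 ft [ 1.5 -1.8  0.6] q [ 0.44  0.68 -0.77  1.58  0.52  1.1  -1.23]
(0.671, 0.0525, 0.0075, 46) shift mm [ 0.2  0.8 -0.8] turn [ 0.04 -0.01 -0.04]
(0.671, 0.0525, 0.15, 46) shift mm [  -0.     0.  -142.5] turn [0. 0. 0.]
(0.6305, 0.2888, 0.15, 46) shift mm [ 141.8 -193.3   -0. ] turn [0. 0. 0.]
```

```bash
python3 -m handwheel '[[0.05,0,0,-0.005,0,0,0],[0.05,0,0,-0.02,0,0,0],[0.05,0,0,-0.05,0,0,0],[0.05,0,0,-0.05,0,0,0],[0.05,0.02,-0.027,0,0,0,0],[0.05,0.035,-0.048,0,0,0,0],[0.05,0.035,-0.048,0,0,0,0],[0.05,0.035,-0.048,0,0,0,0],[0.05,0.017,-0.023,0,0,0,0],[0.05,0,0,0,0,0,0],[0.05,0,0,0,0,0,0],[0.05,0,0,0,0,0,0]]'
python3 - <<'E'
from h import *
from bench import ctrl
go((.6305,.2888,.06,46));snap('w9')
p=ctrl.get_state()['position']
i,P=wcloud('w9');top=(P[...,2]-p[2])*1000
d=np.hypot(P[...,0]-p[0],P[...,1]-p[1])
m=(d<.034)&(top>13)&(top<21);q=P[m];print('ring top',m.sum(),np.median(top[m]),'xy',cv2.minEnclosingCircle((q[:,:2]*1000).astype(np.float32)))
slab('w9',.005,.012,(.6305,.289),.055)
E
```

```text
time: 20.25
position: [0.6301, 0.288, 0.1316]
tool_rot: [2.893, 1.222, -0.0]
ft_force: [0.5, -0.2, -2.8]
grip_width: 0.734
grip_force: 40.0
t 20.25 p [0.6301 0.288  0.1316] yaw 45.81 tilt z [ 0.    -0.001 -1.   ] w 63.9 gf 40.0 ft [ 0.5 -0.2 -2.8] q [ 0.12  0.61 -0.86  1.42  0.47  1.32 -1.53]
(0.6305, 0.2888, 0.06, 46) shift mm [ 0.9 -0.3 71.6] turn [ 0.06  0.04 -0.19]
ring top 7150 17.15905966274256 xy ((630.50634765625, 288.8290100097656), 33.84080505371094)
w9 0.005 0.012 n 4552 circle [630.7 289.3] 44.7 med z 0.0083
```

View pics/w9.png

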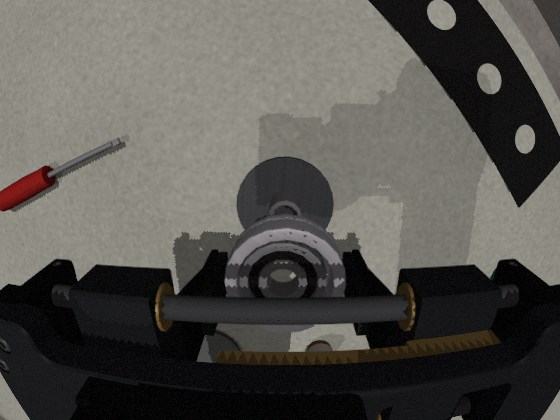

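The ring is held level with the bearing flush in it, its underside 7 mm below the tips. The post base is at (285,200), with the post directly behind the ring. I'll check the ring's centre offset along tool x from its front edge.

```bash
python3 - <<'E'
from h import *
from bench import ctrl
p=np.array([.6301,.288,.1316])
i,P=wcloud('w9');D=P-p;a=np.radians(45.9)
X=(D[...,0]*np.cos(a)+D[...,1]*np.sin(a))*1000;Y=(D[...,0]*np.sin(a)-D[...,1]*np.cos(a))*1000;Z=D[...,2]*1000
m=(Z>14)&(Z<20)&(X>-5)&(X<45)&(abs(Y)<28)
x,y=X[m],Y[m]
# outer edge per Y bin -> circle fit
e=[]
for y0 in np.arange(-24,25,2):
    s=abs(y-y0)<1
    if s.sum()>3:e.append((np.percentile(x[s],98),y0))
e=np.array(e);A=np.c_[2*e,np.ones(len(e))];c=np.linalg.lstsq(A,(e**2).sum(1),rcond=None)[0];print('ring cen tool xy',c[:2],'r',np.sqrt(c[2]+c[0]**2+c[1]**2))
for k in(-16,0,16):print(k,np.interp(k,e[:,1],e[:,0]), np.sqrt(32**2-k*k))
m=(P[...,2]>.005)&(P[...,2]<.012)&(np.hypot(P[...,0]-.6305,P[...,1]-.289)<.055)
h=cv2.convexHull((P[m][:,:2]*1000).astype(np.float32))[:,0];
h=np.array([v for v in h if True]);
from scipy.optimize import least_squares
f=least_squares(lambda c:np.hypot(h[:,0]-c[0],h[:,1]-c[1])-45,[630,289],loss='soft_l1');print('base cen',f.x,np.abs(f.fun).max())
go((*f.x/1000,.06,46))
E
```

```text
ring cen tool xy [-0.01411721 -0.31580767] r 31.35061401871467
-16 27.077990992213007 27.712812921102035
0 31.62132849216122 32.0
16 26.357861975735773 27.712812921102035
base cen [630.05514895 288.7653677 ] 1.1268003571028586
t 20.3 p [0.63   0.2882 0.1316] yaw 45.81 tilt z [ 0.    -0.001 -1.   ] w 63.7 gf 40.0 ft [-0.3 -0.3 -3.7] q [ 0.12  0.61 -0.86  1.42  0.46  1.32 -1.53]
(np.float64(0.630055148947642), np.float64(0.2887653676951886), 0.06, 46) shift mm [ 0.5 -0.4 71.6] turn [ 0.05  0.03 -0.19]
```

Aligned within 1 mm. I'll descend to just above the post.

```bash
python3 -m handwheel '[[0.05,0.0005,-0.0005,0.035,0,0,0],[0.05,0,0,0.025,0,0,0],[0.05,0,0,0.01,0,0,0],[0.05,0,0,0,0,0,0],[0.05,0,0,0,0,0,0],[0.05,0,0,0,0,0,0]]'
python3 - <<'E'
from h import *
go((.6302,.2889,.015,46))
E
```

```text
time: 21.05
position: [0.6298, 0.2913, 0.0629]
tool_rot: [2.892, 1.227, 0.003]
ft_force: [0.6, 0.3, -2.2]
grip_width: 0.735
grip_force: 40.0
t 21.05 p [0.6298 0.2913 0.0629] yaw 45.97 tilt z [ 0.002  0.001 -1.   ] w 63.9 gf 40.0 ft [ 0.6  0.3 -2.2] q [ 0.1   0.67 -0.83  1.48  0.51  1.21 -1.57]
(0.6302, 0.2889, 0.015, 46) shift mm [-1.6  1.9 47.9] turn [ 0.05 -0.1  -0.03]
```

```bash
python3 -m handwheel '[[0.05,0,0,0.006,0,0,0],[0.05,0,0,0,0,0,0],[0.05,0,0,0,0,0,0],[0.05,0,0,0,0,0,0]]'
python3 - <<'E'
from h import *
go((.6302,.2889,.015,46))
E
```

```text
time: 21.55
position: [0.6292, 0.291, 0.0556]
tool_rot: [2.892, 1.227, 0.0]
ft_force: [-0.1, 0.7, -3.1]
grip_width: 0.738
grip_force: 40.0
t 21.55 p [0.6292 0.291  0.0556] yaw 45.98 tilt z [ 0.  0. -1.] w 64.2 gf 40.0 ft [-0.1  0.7 -3.1] q [ 0.1   0.68 -0.82  1.49  0.51  1.2  -1.57]
(0.6302, 0.2889, 0.015, 46) shift mm [-0.8  2.2 40.6] turn [ 0.01 -0.01 -0.02]
```

```bash
python3 -m handwheel '[[0.05,-0.001,0.002,0,0,0,0],[0.05,0,0,0.006,0,0,0],[0.05,0,0,0.004,0,0,0],[0.05,0,0,0.004,0,0,0],[0.05,0,0,0,0,0,0],[0.05,0,0,0,0,0,0]]'
python3 - <<'E'
from h import *
go((.6302,.2889,.015,46))
E
```

```text
time: 22.3
position: [0.6299, 0.2889, 0.0415]
tool_rot: [-2.892, -1.227, -0.0]
ft_force: [0.1, 0.1, -3.7]
grip_width: 0.734
grip_force: 40.0
t 22.3 p [0.6299 0.2889 0.0415] yaw 45.98 tilt z [ 0.  0. -1.] w 63.8 gf 40.0 ft [ 0.1  0.1 -3.7] q [ 0.1   0.69 -0.81  1.5   0.52  1.18 -1.57]
(0.6302, 0.2889, 0.015, 46) shift mm [ 0.2  0.2 26.5] turn [-0.   -0.01 -0.02]
```

The ring is over the post without contact. I'll continue slowly while the post lifts the bearing.

```bash
python3 -m handwheel '[[0.05,0,0,0.003,0,0,0],[0.05,0,0,0.004,0,0,0],[0.05,0,0,0.004,0,0,0],[0.05,0,0,0.004,0,0,0],[0.05,0,0,0.004,0,0,0],[0.05,0,0,0.004,0,0,0],[0.05,0,0,0,0,0,0],[0.05,0,0,0,0,0,0],[0.05,0,0,0,0,0,0]]'
python3 - <<'E'
from h import *
go((.6302,.2889,.015,46))
E
```

```text
time: 23.42
position: [0.63, 0.2889, 0.0187]
tool_rot: [2.892, 1.227, 0.001]
ft_force: [0.5, -0.1, -2.9]
grip_width: 0.732
grip_force: 40.0
t 23.43 p [0.63   0.2889 0.0187] yaw 45.98 tilt z [ 0.  0. -1.] w 63.7 gf 40.0 ft [ 0.5 -0.1 -2.9] q [ 0.09  0.71 -0.8   1.51  0.54  1.15 -1.58]
(0.6302, 0.2889, 0.015, 46) shift mm [0.1 0.2 3.7] turn [ 0.01 -0.02 -0.02]
```

```bash
python3 -m handwheel '[[0.05,0,0,0.002,0,0,0],[0.05,0,0,0.0015,0,0,0],[0.05,0,0,0,0,0,0],[0.05,0,0,0,0,0,0]]'
python3 - <<'E'
from h import *
go((.6302,.2889,.015,46));snap('w10')
slab('w10',.054,.062,(.6302,.2889),.03);slab('w10',.030,.036,(.6302,.2889),.032)
E
```

```text
time: 23.92
position: [0.6298, 0.2888, 0.015]
tool_rot: [2.892, 1.227, -0.0]
ft_force: [-0.5, 0.3, -2.5]
grip_width: 0.73
grip_force: 40.0
t 23.93 p [0.6298 0.2888 0.015 ] yaw 45.97 tilt z [-0. -0. -1.] w 63.5 gf 40.0 ft [-0.5  0.3 -2.5] q [ 0.09  0.72 -0.8   1.52  0.54  1.14 -1.58]
(0.6302, 0.2889, 0.015, 46) shift mm [ 0.4  0.2 -0. ] turn [ 0.    0.01 -0.03]
w10 0.054 0.062 n 4174 circle [628.4 289.8] 23.4 med z 0.0577
w10 0.03 0.036 n 2597 circle [630.2 288.9] 32.0 med z 0.0323
```

```bash
true
```

```text
(no output)
```

Bearing stands on the post (top 57.7 mm) with the ring top at 32 mm. I'll release the ring gently and rise to bearing height, tips at z≈0.048.

```bash
python3 -m handwheel '[[0.05,0,0,0.0005,0,0,0],[0.05,0,0,0,0,0,0],[0.084,0,0,0,0,0,0],[0.084,0,0,0,0,0,0],[0.084,0,0,0,0,0,0],[0.084,0,0,0,0,0,0],[0.084,0,0,0,0,0,0],[0.084,0,0,-0.015,0,0,0],[0.084,0,0,-0.018,0,0,0],[0.084,0,0,0,0,0,0],[0.084,0,0,0,0,0,0]]'
python3 - <<'E'
from h import *
snap('w11')
slab('w11',.054,.062,(.6302,.2889),.03);slab('w11',.030,.036,(.6302,.2889),.04)
go((.6290,.2894,.0485,46))
E
```

```text
time: 25.35
position: [0.63, 0.2887, 0.0478]
tool_rot: [2.892, 1.227, 0.001]
ft_force: [-0.4, -0.6, -0.4]
grip_width: 0.966
grip_force: 0.0
w11 0.054 0.062 n 3841 circle [628.7 290.1] 22.9 med z 0.0577
w11 0.03 0.036 n 1949 circle [629.7 289.3] 31.8 med z 0.0321
t 25.4 p [0.6297 0.2885 0.0473] yaw 45.97 tilt z [-0.    -0.001 -1.   ] w 83.8 gf 0.0 ft [-0.2 -0.4 -0.4] q [ 0.1   0.68 -0.82  1.49  0.52  1.19 -1.57]
(0.629, 0.2894, 0.0485, 46) shift mm [ 0.2 -1.1 -1.2] turn [ 0.01  0.04 -0.03]
```

```bash
python3 -m handwheel '[[0.084,0,-0.001,-0.001,0,0,0],[0.035,0,0,0,0,0,0],[0.035,0,0,0,0,0,0],[0.035,0,0,0,0,0,0],[0.035,0,0,0,0,0,0],[0.035,0,0,0,0,0,0],[0.035,0,0,0,0,0,0],[0.035,0,0,0,0,0,0],[0.035,0,0,0,0,0,0]]' 30
python3 - <<'E'
from h import *
go((.629,.2894,.13,46),(.629,.2894,.13,106),(.440,.217,.13,106))
E
```

```text
time: 26.52
position: [0.6291, 0.2895, 0.0484]
tool_rot: [2.892, 1.227, -0.0]
ft_force: [-0.3, 0.3, -0.6]
grip_width: 0.512
grip_force: 30.0
t 26.52 p [0.6291 0.2895 0.0484] yaw 45.97 tilt z [-0. -0. -1.] w 44.5 gf 30.0 ft [-0.3  0.3 -0.6] q [ 0.1   0.68 -0.82  1.49  0.52  1.19 -1.57]
(0.629, 0.2894, 0.13, 46) shift mm [ -0.1  -0.1 -81.6] turn [ 0.    0.01 -0.03]
(0.629, 0.2894, 0.13, 106) shift mm [0. 0. 0.] turn [ -0.   0. -60.]
(0.44, 0.217, 0.13, 106) shift mm [ -17.5 -201.6   -0. ] turn [0. 0. 0.]
```

Gripped. I'll lift it straight, turn 60° to keep the body clear of the bottle, and travel to the small dish.

```bash
python3 -m handwheel '[[0.035,0,0,-0.005,0,0,0],[0.035,0,0,-0.02,0,0,0],[0.035,0,0,-0.035,0,0,0],[0.035,0,0,-0.025,0,0,0],[0.035,0,0,0,0,0,-10],[0.035,0,0,0,0,0,-10],[0.035,0,0,0,0,0,-10],[0.035,0,0,0,0,0,-10],[0.035,0,0,0,0,0,-10],[0.035,0,0,0,0,0,-10],[0.035,0,0,0,0,0,0]]'
python3 -m handwheel '[[0.035,-0.004,-0.05,0,0,0,0],[0.035,-0.004,-0.05,0,0,0,0],[0.035,-0.004,-0.05,0,0,0,0],[0.035,-0.004,-0.05,0,0,0,0],[0.035,0,0,0,0,0,0],[0.035,0,0,0,0,0,0],[0.035,0,0,0,0,0,0]]'
python3 - <<'E'
from h import *
from bench import ctrl
go((.440,.217,.0105,106));snap('w12')
p=ctrl.get_state()['position']
i,P=wcloud('w12');top=(P[...,2]-p[2])*1000
d=np.hypot(P[...,0]-p[0],P[...,1]-p[1])
m=(d<.023)&(top>4)&(top<16);q=P[m];print('bearing top',m.sum(),np.percentile(top[m],[25,50,75]))
m=(P[...,2]>.0015)&(P[...,2]<.012)&(np.hypot(P[...,0]-.44,P[...,1]-.217)<.044)
h=cv2.convexHull((P[m][:,:2]*1000).astype(np.float32))[:,0]
from scipy.optimize import least_squares
f=least_squares(lambda c:np.hypot(h[:,0]-c[0],h[:,1]-c[1])-37,[440,217],loss='soft_l1');print('dish',f.x,f.fun.round(1))
E
```

```text
time: 27.9
position: [0.6295, 0.2896, 0.1347]
tool_rot: [1.894, 2.506, 0.002]
ft_force: [-0.4, -0.2, -2.1]
grip_width: 0.513
grip_force: 30.0
time: 28.78
position: [0.4424, 0.2201, 0.1342]
tool_rot: [-1.892, -2.508, -0.003]
ft_force: [0.4, 0.4, -1.0]
grip_width: 0.513
grip_force: 30.0
t 28.77 p [0.4424 0.2201 0.1342] yaw 105.93 tilt z [ 0.001  0.002 -1.   ] w 44.6 gf 30.0 ft [ 0.4  0.4 -1. ] q [ 0.7   0.27 -1.34  1.91  0.29  1.18 -0.46]
(0.44, 0.217, 0.0105, 106) shift mm [ -2.5  -3.3 123.7] turn [ 0.08 -0.09 -0.07]
bearing top 4024 [ 8.67033205  9.38991298 10.0110829 ]
dish [435.66187986 222.08972627] [10.7  5.9  3.3  0.7 -0.   0.3 -0.4  0.2  0.9  1.2  1.6  4.1  5.1  9.5
  9.2 10.8]
```

View pics/w12.png

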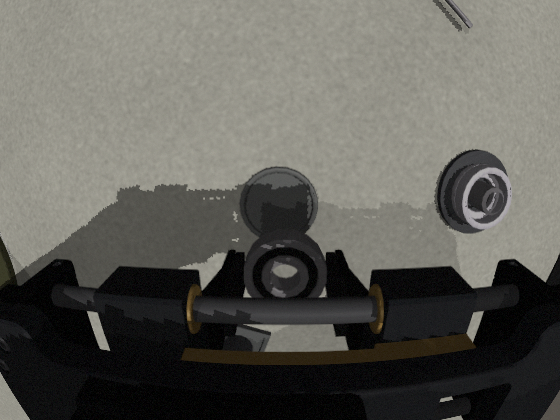

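The small dish shows at (279,203), with its left and right rims at 240 and 318, and the bearing is level in hand at (285,270). Ring on the post base is at (488,195). Joint 3 is near its range (-1.34), so I'll watch that.

```bash
python3 - <<'E'
from h import *
slab('w6',.0015,.012,(.44,.217),.042);slab('w7',.0015,.012,(.44,.217),.042)
a,b,c=[wplane('w12',u,.007) for u in((240,203),(318,203),(279,166))];print(a,b,c,(a+b)/2)
# circle through 3
A=np.array([2*(b-a)[:2],2*(c-a)[:2]]);r=[b[:2]@b[:2]-a[:2]@a[:2],c[:2]@c[:2]-a[:2]@a[:2]];o=np.linalg.solve(A,r);print(o,np.linalg.norm(o-a[:2]))
go((*o,.0105,106))
E
```

```text
w6 0.0015 0.012 n 4513 circle [440.  217.1] 41.9 med z 0.004
w7 0.0015 0.012 n 3467 circle [440. 217.] 42.0 med z 0.004
[0.40250697 0.21123898 0.007     ] [0.4723656  0.23105933 0.007     ] [0.42816821 0.25449651 0.007     ] [0.43743629 0.22114916 0.007     ]
[0.43791074 0.2194769 ] 0.03634955643303098
t 28.82 p [0.4421 0.2202 0.134 ] yaw 105.97 tilt z [ 0.     0.002 -1.   ] w 44.4 gf 30.0 ft [-0.2 -0.  -1.3] q [ 0.7   0.27 -1.34  1.91  0.29  1.18 -0.46]
(np.float64(0.437910740796322), np.float64(0.21947689608871634), 0.0105, 106) shift mm [  0.2  -4.3 123.5] turn [ 0.05 -0.11 -0.03]
```

```bash
python3 -m handwheel '[[0.035,-0.001,-0.0035,0.04,0,0,0],[0.035,0,0,0.04,0,0,0],[0.035,0,0,0.025,0,0,0],[0.035,0,0,0.008,0,0,0],[0.035,0,0,0,0,0,0],[0.035,0,0,0,0,0,0],[0.035,0,0,0,0,0,0]]'
python3 - <<'E'
from h import *
go((.439,.2185,.0105,106))
E
```

```text
time: 29.7
position: [0.439, 0.2174, 0.0214]
tool_rot: [1.891, 2.507, 0.002]
ft_force: [0.5, -0.3, -1.9]
grip_width: 0.513
grip_force: 30.0
t 29.7 p [0.439  0.2174 0.0214] yaw 105.96 tilt z [ 0.002  0.    -1.   ] w 44.6 gf 30.0 ft [ 0.5 -0.3 -1.9] q [ 0.51  0.43 -1.16  2.02  0.48  0.99 -0.61]
(0.439, 0.2185, 0.0105, 106) shift mm [ 1.1  0.3 10.9] turn [ 0.1   0.01 -0.04]
```

```bash
python3 -m handwheel '[[0.035,0.001,0,0.006,0,0,0],[0.035,0,0,0.003,0,0,0],[0.035,0,0,0.001,0,0,0],[0.035,0,0,0,0,0,0],[0.035,0,0,0,0,0,0]]'
python3 - <<'E'
from h import *
go((.439,.2185,.0097,106))
E
```

```text
time: 30.32
position: [0.4379, 0.2182, 0.0106]
tool_rot: [1.891, 2.509, 0.0]
ft_force: [0.0, 0.2, -1.8]
grip_width: 0.511
grip_force: 30.0
t 30.32 p [0.4379 0.2182 0.0106] yaw 105.98 tilt z [ 0. -0. -1.] w 44.5 gf 30.0 ft [ 0.   0.2 -1.8] q [ 0.49  0.45 -1.14  2.03  0.5   0.98 -0.63]
(0.439, 0.2185, 0.0097, 106) shift mm [0.  1.1 0.9] turn [ 0.    0.   -0.02]
```

```bash
python3 -m handwheel '[[0.035,0,0,0.001,0,0,0],[0.035,0,0,0,0,0,0],[0.07,0,0,0,0,0,0],[0.07,0,0,0,0,0,0],[0.07,0,0,0,0,0,0],[0.07,0,0,0,0,0,0],[0.07,0,0,0,0,0,0],[0.084,0,0,-0.02,0,0,0],[0.084,0,0,-0.05,0,0,0],[0.084,0,0,-0.05,0,0,0],[0.084,0,0,0,0,0,0],[0.084,0,0,0,0,0,0]]'
python3 - <<'E'
from h import *
snap('w13');slab('w13',.015,.025,(.439,.2185),.035)
go((.6298,.289,.13,106),(.6298,.289,.13,46))
E
```

```text
time: 31.82
position: [0.4377, 0.2175, 0.1291]
tool_rot: [1.891, 2.508, -0.002]
ft_force: [-0.6, 0.4, -0.4]
grip_width: 0.959
grip_force: 0.0
w13 0.015 0.025 n 1800 circle [438.3 218.2] 23.0 med z 0.0186
t 31.88 p [0.4372 0.2174 0.1285] yaw 105.96 tilt z [-0.002 -0.001 -1.   ] w 84.1 gf 0.0 ft [ 1.  -0.1 -0.7] q [ 0.7   0.26 -1.33  1.93  0.27  1.17 -0.45]
(0.6298, 0.289, 0.13, 106) shift mm [ 15.9 204.8  -1.9] turn [-0.1   0.03 -0.04]
(0.6298, 0.289, 0.13, 46) shift mm [0. 0. 0.] turn [ 0. -0. 60.]
```

Bearing placed: its top is at 18.6 mm and it is centred. Now back to the ring.

```bash
python3 -m handwheel '[[0.084,0.004,0.051,0,0,0,0],[0.084,0.004,0.051,0,0,0,0],[0.084,0.004,0.051,0,0,0,0],[0.084,0.004,0.051,0,0,0,0],[0.084,0,0,0,0,0,10],[0.084,0,0,0,0,0,10],[0.084,0,0,0,0,0,10],[0.084,0,0,0,0,0,10],[0.084,0,0,0,0,0,10],[0.084,0,0,0,0,0,10],[0.084,0,0,0.03,0,0,0],[0.084,0,0,0,0,0,0]]'
python3 -m handwheel '[[0.084,0,0,0,0,0,0],[0.084,0,0,0,0,0,0]]'
python3 - <<'E'
from h import *
snap('w14');slab('w14',.030,.035,(.6298,.289),.034);slab('w14',.038,.045,(.6298,.289),.034)
go((.6298,.289,.015,46))
E
```

```text
time: 33.38
position: [0.627, 0.2882, 0.0948]
tool_rot: [2.891, 1.228, -0.013]
ft_force: [0.6, -1.0, 0.4]
grip_width: 0.964
grip_force: 0.0
time: 33.62
position: [0.6299, 0.2901, 0.1002]
tool_rot: [-2.892, -1.227, -0.001]
ft_force: [-0.8, 0.0, -0.0]
grip_width: 0.969
grip_force: 0.0
w14 0.03 0.035 n 2037 circle [629.6 289.1] 32.1 med z 0.0321
w14 0.038 0.045 n 399 circle [630.3 289.2] 14.2 med z 0.0406
t 33.67 p [0.63   0.29   0.1004] yaw 45.98 tilt z [ 0.001  0.001 -1.   ] w 84.0 gf 0.0 ft [-0.9 -0.1 -0.2] q [ 0.09  0.63 -0.82  1.45  0.46  1.26 -1.53]
(0.6298, 0.289, 0.015, 46) shift mm [-1.   0.5 85.4] turn [ 0.02 -0.06 -0.02]
```

```bash
python3 -m handwheel '[[0.084,-0.001,0.001,0.04,0,0,0],[0.084,0,0,0.03,0,0,0],[0.084,0,0,0.012,0,0,0],[0.084,0,0,0.002,0,0,0],[0.084,0,0,0,0,0,0],[0.084,0,0,0,0,0,0]]'
python3 - <<'E'
from h import *
go((.6298,.2892,.0155,46))
E
```

```text
time: 34.42
position: [0.6305, 0.2887, 0.017]
tool_rot: [2.892, 1.227, 0.003]
ft_force: [-0.1, -0.2, -0.4]
grip_width: 0.964
grip_force: 0.0
t 34.42 p [0.6305 0.2887 0.017 ] yaw 45.97 tilt z [ 0.002  0.001 -1.   ] w 83.9 gf 0.0 ft [-0.1 -0.2 -0.4] q [ 0.07  0.7  -0.77  1.52  0.52  1.14 -1.57]
(0.6298, 0.2892, 0.0155, 46) shift mm [-0.1 -0.8  1.5] turn [ 0.05 -0.11 -0.03]
```

```bash
python3 -m handwheel '[[0.084,0,0,0.001,0,0,0],[0.05,0,0,0,0,0,0],[0.05,0,0,0,0,0,0],[0.05,0,0,0,0,0,0],[0.05,0,0,0,0,0,0],[0.05,0,0,0,0,0,0],[0.05,0,0,0,0,0,0]]' 40
python3 - <<'E'
from h import *
go((.6298,.2892,.14,46),(.457,-.294,.14,46))
E
```

```text
time: 35.3
position: [0.6296, 0.2882, 0.0145]
tool_rot: [2.892, 1.227, -0.0]
ft_force: [0.2, -0.4, 0.4]
grip_width: 0.733
grip_force: 40.0
t 35.3 p [0.6296 0.2882 0.0145] yaw 45.98 tilt z [-0. -0. -1.] w 63.8 gf 40.0 ft [ 0.2 -0.4  0.4] q [ 0.07  0.71 -0.77  1.52  0.52  1.13 -1.57]
(0.6298, 0.2892, 0.14, 46) shift mm [   0.8   -0.5 -125.5] turn [ 0.    0.01 -0.02]
(0.457, -0.294, 0.14, 46) shift mm [-539.6  280.8    0. ] turn [0. 0. 0.]
```

```bash
python3 -m handwheel '[[0.05,0,0,-0.005,0,0,0],[0.05,0,0,-0.03,0,0,0],[0.05,0,0,-0.05,0,0,0],[0.05,0,0,-0.04,0,0,0],[0.05,0,0,0,0,0,0]]'
python3 -m handwheel '[[0.05,-0.025,0.013,0,0,0,0],[0.05,-0.049,0.0255,0,0,0,0],[0.05,-0.049,0.0255,0,0,0,0],[0.05,-0.049,0.0255,0,0,0,0],[0.05,-0.049,0.0255,0,0,0,0],[0.05,-0.049,0.0255,0,0,0,0],[0.05,-0.049,0.0255,0,0,0,0],[0.05,-0.049,0.0255,0,0,0,0],[0.05,-0.049,0.0255,0,0,0,0],[0.05,-0.049,0.0255,0,0,0,0],[0.05,-0.049,0.0255,0,0,0,0],[0.05,-0.024,0.0125,0,0,0,0]]'
python3 -m handwheel '[[0.05,0,0,0,0,0,0],[0.05,0,0,0,0,0,0],[0.05,0,0,0,0,0,0]]'
python3 - <<'E'
from h import *
from bench import ctrl
go((.457,-.294,.0105,46));snap('w15')
p=ctrl.get_state()['position']
i,P=wcloud('w15');top=(P[...,2]-p[2])*1000
m=(np.hypot(P[...,0]-p[0],P[...,1]-p[1])<.031)&(top>12)&(top<22);print('ring top',m.sum(),np.percentile(top[m],[25,50,75]))
slab('w15',.017,.022,(.594,-.309),.03)
E
```

```text
time: 35.92
position: [0.6314, 0.2898, 0.1437]
tool_rot: [-2.892, -1.227, -0.011]
ft_force: [0.6, 0.2, -2.4]
grip_width: 0.732
grip_force: 40.0
time: 37.42
position: [0.4536, -0.2978, 0.1376]
tool_rot: [-2.894, -1.219, 0.004]
ft_force: [0.3, 1.0, -1.6]
grip_width: 0.733
grip_force: 40.0
time: 37.8
position: [0.4572, -0.2924, 0.1392]
tool_rot: [-2.89, -1.231, 0.0]
ft_force: [0.4, 0.8, -2.2]
grip_width: 0.731
grip_force: 40.0
t 37.8 p [ 0.4572 -0.2924  0.1392] yaw 46.13 tilt z [-0.     0.001 -1.   ] w 63.6 gf 40.0 ft [ 0.4  0.8 -2.2] q [ 1.15  0.22 -0.71  1.8   0.15  1.18 -0.36]
(0.457, -0.294, 0.0105, 46) shift mm [ -1.4   1.  128.7] turn [-0.04 -0.02  0.13]
ring top 2526 [17.09501604 17.52976911 17.9415411 ]
w15 0.017 0.022 n 389 circle [ 592.1 -309.6] 14.0 med z 0.0192
```

View pics/w15.png

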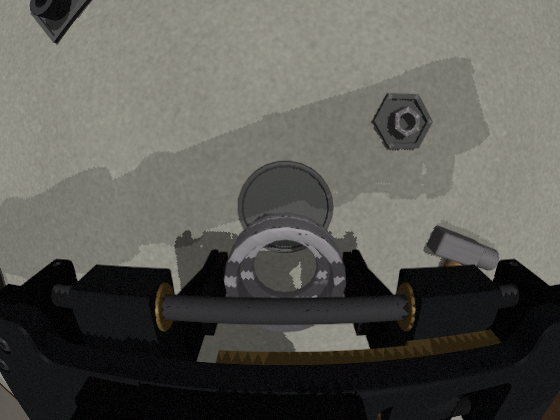

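The large dish shows at (285,205), with rim points at (238,204), (333,204) and (285,161). The ring is empty and held level, and the nut sits in its dish at (405,121).

```bash
python3 - <<'E'
from h import *
a,b,c=[wplane('w15',u,.007) for u in((238,204),(333,204),(285,161))]
A=np.array([2*(b-a)[:2],2*(c-a)[:2]]);r=[b[:2]@b[:2]-a[:2]@a[:2],c[:2]@c[:2]-a[:2]@a[:2]];o=np.linalg.solve(A,r);print(o,np.linalg.norm(o-a[:2]))
go((*o,.0105,46))
E
python3 -m handwheel '[[0.05,-0.001,0.001,0.04,0,0,0],[0.05,0,0,0.04,0,0,0],[0.05,0,0,0.03,0,0,0],[0.05,0,0,0.008,0,0,0],[0.05,0,0,0,0,0,0],[0.05,0,0,0,0,0,0],[0.05,0,0,0,0,0,0]]'
python3 - <<'E'
from h import *
go((.457,-.294,.0105,46))
E
```

```text
[ 0.45420319 -0.29567329] 0.045339450781217996
t 37.85 p [ 0.4573 -0.2927  0.1394] yaw 46.12 tilt z [-0.  0. -1.] w 64.0 gf 40.0 ft [ 0.4  0.5 -1.6] q [ 1.15  0.22 -0.71  1.8   0.15  1.18 -0.36]
(np.float64(0.4542031865089881), np.float64(-0.29567329352859), 0.0105, 46) shift mm [-4.300e+00 -1.000e-01  1.289e+02] turn [-0.02 -0.01  0.12]
time: 38.72
position: [0.4576, -0.2963, 0.0229]
tool_rot: [2.89, 1.226, 0.001]
ft_force: [-0.5, 0.1, -2.0]
grip_width: 0.728
grip_force: 40.0
t 38.73 p [ 0.4576 -0.2963  0.0229] yaw 45.97 tilt z [ 0.002 -0.002 -1.   ] w 63.3 gf 40.0 ft [-0.5  0.1 -2. ] q [ 1.1   0.36 -0.66  1.9   0.27  0.96 -0.45]
(0.457, -0.294, 0.0105, 46) shift mm [ 1.2 -2.1 12.3] turn [ 0.14  0.   -0.03]
```

```bash
python3 -m handwheel '[[0.05,0,-0.0015,0.008,0,0,0],[0.05,0,0,0.004,0,0,0],[0.05,0,0,0,0,0,0],[0.05,0,0,0,0,0,0],[0.05,0,0,0,0,0,0]]'
python3 - <<'E'
from h import *
go((.456,-.2948,.0097,46))
E
```

```text
time: 39.35
position: [0.4556, -0.2946, 0.0095]
tool_rot: [-2.892, -1.227, 0.0]
ft_force: [-0.7, 0.3, -0.6]
grip_width: 0.733
grip_force: 40.0
t 39.35 p [ 0.4556 -0.2946  0.0095] yaw 45.97 tilt z [-0. -0. -1.] w 63.7 gf 40.0 ft [-0.7  0.3 -0.6] q [ 1.1   0.38 -0.66  1.92  0.29  0.94 -0.47]
(0.456, -0.2948, 0.0097, 46) shift mm [ 0.1  0.4 -0.2] turn [-0.    0.   -0.03]
```

Near contact. I'll release, rise and check every part.

```bash
python3 -m handwheel '[[0.05,0,0,0.0005,0,0,0],[0.084,0,0,0,0,0,0],[0.084,0,0,0,0,0,0],[0.084,0,0,0,0,0,0],[0.084,0,0,0,0,0,0],[0.084,0,0,0,0,0,0],[0.084,0,0,-0.02,0,0,0],[0.084,0,0,-0.05,0,0,0],[0.084,0,0,-0.06,0,0,0],[0.084,0,0,-0.06,0,0,0],[0.084,0,0,0,0,0,0],[0.084,0,0,0,0,0,0]]'
python3 - <<'E'
from h import *
from bench import ctrl
snap('w16');slab('w16',.023,.032,(.456,-.295),.04);slab('w16',.016,.022,(.594,-.309),.03)
i,d=ctrl.get_image('top');c=ctrl.camera_info('top');P=cloud(d,c['intrinsics'],np.array(c['R']),np.array(c['t']))
i0,P0=load('top0')[0],cloud(*load('top0')[1:])
for n,xy,lo,hi in(('sleeve',(.4385,.0405),.033,.045),('bearing',(.439,.2185),.014,.026),('bottle',(.53,.13),.05,.09)):
    for Q in(P0,P):
        m=(Q[...,2]>lo)&(Q[...,2]<hi)&(np.hypot(Q[...,0]-xy[0],Q[...,1]-xy[1])<.04);print(n,m.sum(),np.median(Q[m],0).round(4) if m.any() else '')
go()
E
```

```text
time: 40.85
position: [0.4556, -0.2946, 0.1998]
tool_rot: [2.891, 1.226, -0.0]
ft_force: [-0.1, 0.3, -0.3]
grip_width: 0.965
grip_force: 0.0
w16 0.023 0.032 n 1051 circle [ 455.7 -293.2] 32.0 med z 0.0269
w16 0.016 0.022 n 270 circle [ 592.2 -309.3] 13.6 med z 0.0193
sleeve 0 
sleeve 140 [0.4384 0.041  0.037 ]
bearing 0 
bearing 276 [0.439  0.2178 0.0187]
bottle 49 [0.5369 0.1345 0.0691]
bottle 51 [0.5369 0.1347 0.0696]
t 40.95 p [ 0.4549 -0.2942  0.198 ] yaw 45.98 tilt z [-0.002  0.001 -1.   ] w 84.1 gf 0.0 ft [ 0.1 -0.3 -0.2] q [ 1.18  0.16 -0.72  1.73  0.11  1.29 -0.33]
```

All four parts are down and centred, and the bottle has not moved. Handing in.

```bash
python3 -c "
from bench import ctrl
print(ctrl.close_job())"
```

```text
the job is handed in; nothing more can be done
None
```

The job is handed in at about 41 s of the 131 s: by my last depth measurements, the nut, sleeve, bearing and housing ring lie flat within 3 mm of their dish centres and the oil bottle has not moved; no verdict was returned.

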